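Pass a mould plate down the squaring line

TASK

Push the loose mould plate along the transfer line without lifting it: slide it from the high infeed table down the step onto the middle bed so that it lies wholly there, then push the black-knobbed valve lever fully to the right and hold it there for about two seconds, so that the ram drives the plate against the front fence. Let the lever spring back to its centre, then slide the plate on down the second step until it lies flat and wholly on the outfeed table. Leave the bush and the cap screw standing behind the line where they are.

Things in the scene. Friction and masses are not known exactly. Their poses are not given: they have to be found in the camera images.
- line: Fixed line of three steel-topped tables in a row on a dark base plate, each 10 mm lower than the last. Origin on the bench under the middle bed's centre; y runs along the row towards the infeed (robot's left), x away from the robot, within 0.18 rad of the world's. All lengths along x, y here are in this frame. Behind the bed: ram cylinder, x 166 to 224, y within 22, up to 68 mm high.
- plate_centre (a point): Centre of the loose grey mould plate (the only plate on the line), 165 (x) x 150 (y) x 26 mm thick, 0.6 to 1.1 kg; half-way up, 13 mm above its underside. Starts flat on the infeed, axes within 0.1 rad of the line's. It moves only while pushed; friction stops it.
- infeed (a point): Centre of the top face of the infeed table (left, highest), 46 mm above the bench; it reaches 110 mm either side in x and from y = 105 to 285 mm of the line. Axes as the line's.
- bed (a point): Centre of the top face of the middle bed, 36 mm above the bench, 220 mm in x, y -105 to 105 mm. Along its front (robot) edge runs a dark steel fence 16 mm high, inner face at x = -83.5 mm, flared towards the robot at the infeed end. A plate against the fence has its centre within 2 mm of x = 0. Axes as the line's.
- outfeed (a point): Centre of the top face of the outfeed table (right, lowest), 26 mm above the bench, 220 mm in x, y -310 to -105 mm of the line; at its far end (y = -310) a stop lip stands 8 mm above the top. Axes as the line's.
- knob (a point): Centre of the black ball knob, 28 mm across, on a 10 mm steel rod, 90 mm above the lever's pivot, which is at x = 165, y = -125 mm of the line, 50 mm above the bench. Upright at rest; nothing else near it is higher than 70 mm.
- valve_lever (a joint): Spring-centred lever, rad: 0 upright, + as the knob swings right (line's -y, towards the outfeed); end stops at +-0.45. To the right it drives the ram out, 76 mm per rad; let go, it recentres and the ram draws back. About 4 N at the knob to the end stop, up to 12 N while the ram pushes the plate.
- ram_nose (a point): Centre of the front face of the ram's 60 mm wide nose behind the bed, 50 mm above the bench. At rest at x = 118 mm of the line; with the lever fully right at x = 84.5 mm.
- bush: Bystander: flanged bush, 54 mm across, 44 mm high, standing on the line's 8 mm base plate behind the infeed side of the bed. Origin at the centre of its underside.
- screw: Bystander: black cap screw, 16 mm across, 42 mm high, standing on its head on the base plate behind the infeed. Origin at the centre of its underside.

How it is judged:
On the way, in this order (a step that is already met when the one before it is completed fails the run):
1. the plate lies flat and wholly on the bed, the lever centred (y of plate_centre in the frame of bed between -0.031 and 0.031 m and z of plate_centre in the frame of bed between 0.0095 and 0.0165 m and angle between plate_centre's own z axis and vertical below 0.04 rad and value of joint valve_lever below 0.1 rad), for 0.2 s.
2. the lever is held fully to the right for a second, with the plate against the fence and square to it (value of joint valve_lever above 0.38 rad and x of plate_centre in the frame of bed below 0.006 m and angle between the x axis of plate_centre and the x axis of bed, either way round below 0.06 rad and y of plate_centre in the frame of bed between -0.034 and 0.034 m), for 1 s.
3. the lever is back at its centre, the plate still on the bed (value of joint valve_lever between -0.06 and 0.06 rad and x of plate_centre in the frame of bed below 0.008 m and y of plate_centre in the frame of bed above -0.036 m), for 0.2 s.
At the end, for the whole second after the job is handed in: The plate lies flat (within 0.04 rad), at rest and wholly on the outfeed table (centre within 28 mm along and 29 mm across of the table's centre), and the lever stands at its centre within 0.06 rad (y of plate_centre in the frame of outfeed between -0.03 and 0.0285 m and x of plate_centre in the frame of outfeed between -0.029 and 0.029 m and z of plate_centre in the frame of outfeed between 0.0095 and 0.0165 m and angle between plate_centre's own z axis and vertical below 0.04 rad and linear speed of plate below 0.01 m/s and value of joint valve_lever between -0.06 and 0.06 rad); the robot touches nothing.
It fails at once if the plate is tipped by more than 0.3 rad (angle between plate_centre's own z axis and vertical above 0.3 rad).
It fails at once if the plate is lifted off the line (z of plate_centre in the frame of line above 0.08 m).
It fails at once if the plate falls off the line (z of plate_centre in the frame of line below 0.032 m).
It fails at once if the bush or the cap screw is shifted by more than 25 mm (distance of any of bush, screw from where it was at the start of the episode above 0.025 m).
It also fails if it takes over 72 s, if anything falls off the work surface, if the arm or the gripper's body presses on something with over 40 N, if the wrist force passes 120 N, or if a joint passes its speed limit or range.

ROBOT

A 6-joint arm with a two-finger parallel gripper is mounted at the origin on the work surface; the furniture and walls round the work are solid. World frame = base frame: x ahead of the robot, y to its left, z up, the work surface at z = 0. Lengths are in m, angles in rad, forces in N, time in s.
With the tool pointing down it reaches from about 0.375 to 0.975 m from the base axis. Payload 3.8 kg.
Tool frame: the origin (TCP) lies at the very end of the fingers, on their centre line; the grasp point (between the pads) lies 19 mm behind it; x points along the fingers, y is the direction in which the jaws open and shut, and the axes are right-handed (so a half turn about x gives the same grasp; the last joint's range is limited). The gripper opens to 88 mm and grips with 3 to 60 N. Pads are 18 mm wide; open, the fingers measure 123 mm over their backs; the gripper's body (75 mm by 187 mm) begins 45 mm behind the grasp point.
Start: joints at [1.271, 0.264, 1.604, -0, 1.274, -0.037], TCP at [0.175, 0.652, 0.199] pointing down, gripper open.
Joint ranges: [-2.63, 2.63], [-0.94, 2.18], [0.31, 2.57], [-1.31, 4.45], [0, 2.66], [-2.55, 2.55]. Speed limits (rad/s): [2.57, 2.57, 3.14, 3.14, 3.14, 3.14].

INTERFACE

Orientations are given as [roll, pitch, yaw] about the fixed x, y, z axes, in that order (R = Rz(yaw) Ry(pitch) Rx(roll)).
In Python, from workcell import arm, effector, planner, optics, sign_off, monitor gives the robot as it stands. The module is installed in compiled form; this text tells all that it offers. Calls block until the motion is done:
- arm.movep(position, orientation): joint-space move of the TCP to a pose.
- arm.move_l(position, orientation=None, feed=0.15): straight line of the TCP; orientation=None keeps the orientation; feed is the mean speed in m/s.
- arm.goto_joints(angles): joint-space move.
- effector.release() and effector.close(squeeze=None): open the fingers fully, or close them until they stop; squeeze is the grip in N (None keeps the last).
- arm.hold(seconds).
- planner.solve_ik(position, orientation): joint angles nearest the present ones, or None.
- optics.snapshot(name): name is "side" or "top" or "wrist"; returns a dict with "img" (384x512x3 uint8, red, green, blue), "fx", "fy", "cx", "cy" (pixels), "origin" and "orientation" of the camera in the world; the wrist camera has in their place "tool_from_camera" (4x4, takes a point from camera to tool coordinates, whose origin is the TCP and whose axes are the tool frame's). Camera axes: x right, y down, z forward; pixel columns grow to the right and rows downward; lengths in m; the calibration is good to about 2 mm. A picture is of the moment at which its call begins: read the wrist's pose just before it. There is no depth.
A pose or a line that the arm cannot do raises arm.IKError and nothing moves.
- sign_off(): hands the job in, once; it reports no verdict.
Trained networks look in the newest picture that a camera, given by its name, has taken for a name from the list of things; names that differ only in an ending like _2 or _b are one class to them, and where a whole thing is asked for, a point or a joint stands for the part that bears it (a point fixed in the world has none). Each returns a list of dicts, best first, with "confidence" (0 to 1); they miss things now and then, are a little off and sometimes report something else, mostly with a low value. They report only what shows in the picture. A call takes as long as a camera call.
- optics.silhouettes(label, camera): "pixels" (384x512 bool, what is visible of it) and "position" ([column, row] in pixels, amid what is visible of it).
Readings, each from a call of its own:
- monitor.read_time_s(): time.
- monitor.read_q(): joint angles.
- monitor.read_qvel(): joint speeds.
- monitor.read_joint_efforts(): joint torques, N m.
- monitor.read_ee_pos(): TCP position.
- monitor.read_tcp_rot(): TCP orientation.
- monitor.read_force(): force on the tool from outside, world axes, zero at the start.
- monitor.read_wrist_torque(): the same for the moment, N m.
- monitor.read_width(): finger opening in m.
Only numpy, scipy, OpenCV 4.12 (cv2) and the standard library are available. Lean on these libraries where they do the work, as an engineer would, in place of code of your own. Each camera call takes 0.05 s, during which the arm holds its last target.

## Working session

There is one attempt and no reset: what is moved stays moved. The work goes in short steps, each a Python script; the robot and the scene stay as the last script left them, time stands still between calls to the robot, and variables do not carry over. Pictures are saved under pics/ and viewed, and the job is handed in when it is done.

```bash
mkdir -p pics
cat > h.py <<'E'
import numpy as np, cv2
from workcell import arm, effector, planner, optics, sign_off, monitor
from scipy.spatial.transform import Rotation as R
def snap(n,f=None):
    s=optics.snapshot(n)
    if f: cv2.imwrite('pics/'+f,s['img'][:,:,::-1])
    return s
def rot(o):
    o=np.array(o,float)
    if o.shape==(3,3): return o
    if o.size==4: raise Exception('quat')
    return R.from_euler('xyz',o).as_matrix()
def ray(s,p,z):
    d=rot(s['orientation'])@np.array([(p[0]-s['cx'])/s['fx'],(p[1]-s['cy'])/s['fy'],1])
    o=np.array(s['origin']); return o+d*(z-o[2])/d[2]
def proj(s,P):
    c=rot(s['orientation']).T@(np.array(P)-np.array(s['origin'])); return np.array([s['cx']+s['fx']*c[0]/c[2],s['cy']+s['fy']*c[1]/c[2]])
E
python3 - <<'E'
from h import *
for n in ['top','side','wrist']:
    s=snap(n,n+'0.png'); print({k:v for k,v in s.items() if k!='img'})
    for l in ['line','plate_centre','knob','ram_nose','bush','screw','valve_lever']:
        r=optics.silhouettes(l,n); print(n,l,[(round(x['confidence'],2),np.round(x['position'],1).tolist(),int(x['pixels'].sum())) for x in r[:3]])
        if r: np.save(f'{n}_{l}.npy',r[0]['pixels'])
print(monitor.read_time_s(),monitor.read_ee_pos(),monitor.read_tcp_rot(),monitor.read_force())
E
```

```text
{'fx': 394.67002676580677, 'fy': 394.67002676580677, 'cx': 253.33292279878538, 'cy': 186.49844697652185, 'origin': array([0.50728117, 0.0761452 , 1.10705704]), 'orientation': array([-3.04824651, -0.00695886, -1.54974072])}
top line [(0.93, [247.8, 215.8], 21965)]
top plate_centre [(0.74, [155.2, 231.1], 3871)]
top knob [(0.62, [273.6, 160.2], 116)]
top ram_nose [(0.54, [228.8, 184.5], 155)]
top bush [(0.53, [189.8, 175.6], 278)]
top screw []
top valve_lever [(0.43, [273.2, 158.9], 106)]
{'fx': 412.4362481827179, 'fy': 412.4362481827179, 'cx': 256.6175697874226, 'cy': 194.21050658092074, 'origin': array([0.65910132, 0.97281392, 0.45560008]), 'orientation': array([-1.93817476, -0.01164854,  3.05863189])}
side line [(0.69, [280.3, 247.4], 15427)]
side plate_centre [(0.26, [224.2, 182.4], 257)]
side knob [(0.77, [221.7, 182.3], 180)]
side ram_nose [(0.69, [244.1, 230.4], 146)]
side bush [(0.94, [235.1, 265.8], 593)]
side screw [(0.45, [227.0, 288.1], 95)]
side valve_lever [(0.64, [223.9, 181.4], 152)]
{'fx': 318.30142133972083, 'fy': 318.30142133972083, 'cx': 253.4328929367889, 'cy': 188.17884223663418, 'tool_from_camera': array([[-5.44894284e-04, -2.95539044e-01,  9.55330507e-01,
        -1.87083305e-01],
       [ 9.99999575e-01, -8.71607274e-04,  3.00733693e-04,
        -1.02575680e-04],
       [ 7.43794471e-04,  9.55330264e-01,  2.95539393e-01,
        -7.65992096e-02],
       [ 0.00000000e+00,  0.00000000e+00,  0.00000000e+00,
         1.00000000e+00]])}
wrist line [(0.66, [123.4, 354.8], 1329)]
wrist plate_centre [(0.51, [105.4, 370.5], 168)]
wrist knob []
wrist ram_nose []
wrist bush []
wrist screw []
wrist valve_lever []
1.2 [0.17535785 0.65184776 0.19881716] [1.67660624 1.57072908 1.41382898] [-0.69452786  0.98200566  0.0710004 ]
```

View pics/top0.png

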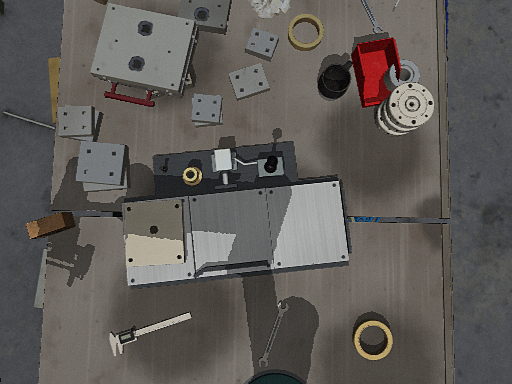

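View pics/side0.png

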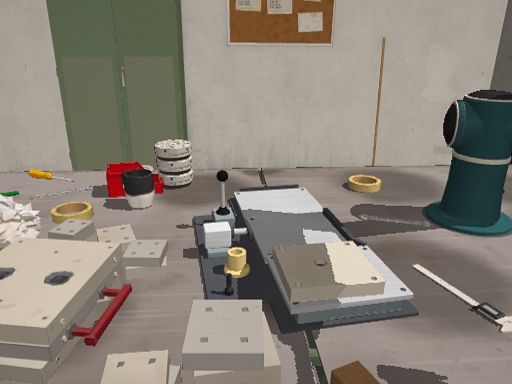

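Run:
```python
import cv2
i=cv2.imread('pics/top0.png');cv2.imwrite('pics/top0z.png',cv2.resize(i[130:300,90:400],None,fx=2.5,fy=2.5,interpolation=cv2.INTER_CUBIC))
```

```text
(no output)
```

View pics/top0z.png

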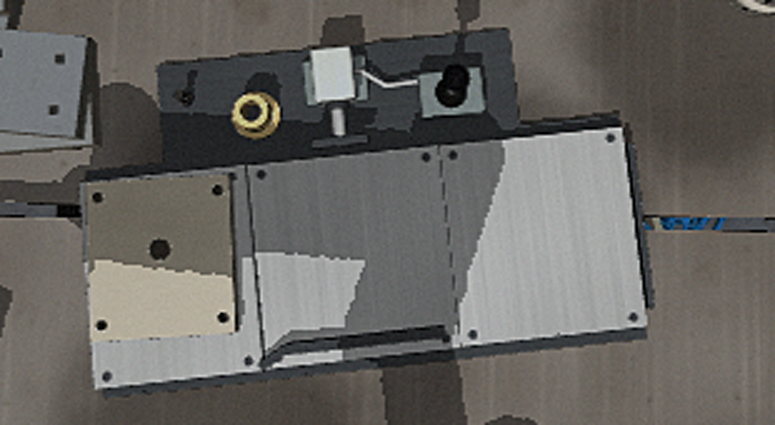

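The top view shows the plate at the back of the infeed with its centre near (155,231). The fence is along the front of the bed, the knob is near (272,163), the bush is at (190,176) and the screw is at about (164,168). Next I fit the line frame from the table corners.

```bash
cat >> h.py <<'E'
def L2W(T,p):
    c,s=np.cos(T[2]),np.sin(T[2]); return np.array([T[0]+c*p[0]-s*p[1],T[1]+s*p[0]+c*p[1],p[2]])
def W2L(T,p):
    c,s=np.cos(T[2]),np.sin(T[2]); dx,dy=p[0]-T[0],p[1]-T[1]; return np.array([c*dx+s*dy,-s*dx+c*dy,p[2]])
E
python3 - <<'E'
from h import *
from scipy.optimize import least_squares
s=snap('top'); sd=snap('side')
z=lambda p:np.array(p)/2.5+[90,130]
C=[((-.110,.285,.046),(96,389)),((-.110,.105,.046),(263,369)),((.110,.105,.046),(247,167)),((.110,-.105,.036),(440,147)),((-.110,-.105,.036),(459,347)),((.110,-.310,.026),(622,125)),((-.110,-.310,.026),(646,327))]
f=lambda T:np.concatenate([proj(s,L2W(T,a))-z(b) for a,b in C])
r=least_squares(f,[.5,0,0],loss='soft_l1'); T=r.x; print(T,np.round(r.fun.reshape(-1,2),1)); np.save('T.npy',T)
for b in [(82,183),(231,172),(238,330),(92,341)]:
    print('plate corner',W2L(T,ray(s,z(b),.072))*1e3)
k=optics.silhouettes('knob','top');k2=optics.silhouettes('knob','side')
for n,ss,kk in(('top',s,k),('side',sd,k2)):
    ys,xs=np.nonzero(kk[0]['pixels']);print(n,kk[0]['position'],xs.min(),xs.max(),ys.min(),ys.max(),proj(ss,L2W(T,(.165,-.125,.14))))
im=sd['img'][:,:,::-1].copy(); it=s['img'][:,:,::-1].copy()
for zz,y0,y1 in((.046,.105,.285),(.036,-.105,.105),(.026,-.310,-.105)):
    P=[(-.11,y0,zz),(.11,y0,zz),(.11,y1,zz),(-.11,y1,zz)]
    for ss,ii in((s,it),(sd,im)):
        cv2.polylines(ii,[np.array([proj(ss,L2W(T,p)) for p in P]).round().astype(int)],True,(0,0,255))
o=np.hstack([cv2.resize(it[130:300,90:400],(775,425))]); 
cv2.imwrite('pics/ov_t.png',o);cv2.imwrite('pics/ov_s.png',im)
E
```

```text
[0.48246709 0.12806714 0.12614768] [[-1.1  0. ]
 [ 0.3  0.7]
 [-0.8 -1.2]
 [-0.6 -1. ]
 [ 0.7  0.5]
 [ 0.3  0.4]
 [ 0.9 -0. ]]
plate corner [105.65119275 272.48891798  72.        ]
plate corner [100.8637624  116.50010088  72.        ]
plate corner [-62.86538838 123.74957998  72.        ]
plate corner [-58.13771511 274.36987492  72.        ]
top [273.5, 161.6] 267 277 156 167 [272.64770145 161.20539391]
side [224.1, 182.7] 217 227 171 206 [221.3666535 175.2988379]
```

View pics/ov_t.png

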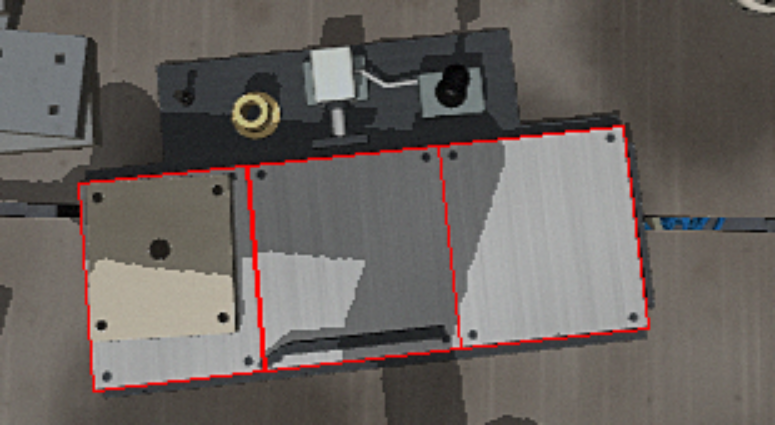

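View pics/ov_s.png

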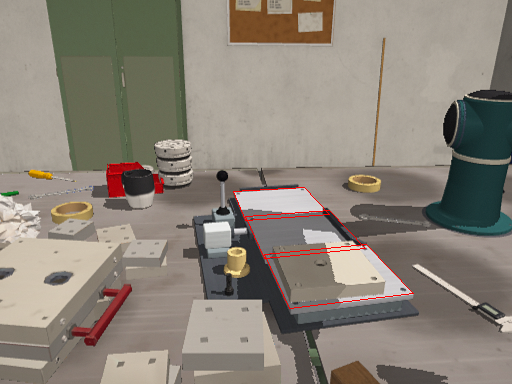

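```bash
cat >> h.py <<'E'
T=np.load('T.npy')
def tool(sgn=1,dyaw=0):
    a=T[2]+dyaw; y=sgn*np.array([np.cos(a),np.sin(a),0]); x=np.array([0,0,-1.]); z=np.cross(x,y)
    return R.from_matrix(np.c_[x,y,z]).as_euler('xyz')
E
python3 - <<'E'
from h import *
print(rot(monitor.read_tcp_rot()))
for sg in(1,-1):
    for p in[(.021,.30,.15),(.021,.3,.051),(.021,0.084,.051),(0,.1,.05),(0,-.12,.041),(.165,-.08,.2),(.165,-.08,.12),(.165,-.145,.12)]:
        w=L2W(T,p); print(sg,p,w.round(3),round(np.hypot(w[0],w[1]),3),np.round(planner.solve_ik(w,tool(sg)),2) if planner.solve_ik(w,tool(sg)) is not None else None)
E
```

```text
[[-3.85545399e-05  2.59818239e-01  9.65657538e-01]
 [-4.46887717e-06  9.65657539e-01 -2.59818239e-01]
 [-9.99999999e-01 -1.43325776e-05 -3.60693864e-05]]
1 (0.021, 0.3, 0.15) [0.466 0.428 0.15 ] 0.633 [ 0.7   0.22  1.75 -0.    1.17  0.58]
1 (0.021, 0.3, 0.051) [0.466 0.428 0.051] 0.633 [ 0.7   0.31  1.83 -0.    1.    0.58]
1 (0.021, 0.084, 0.051) [0.493 0.214 0.051] 0.537 [ 0.36  0.15  2.04 -0.    0.96  0.24]
1 (0, 0.1, 0.05) [0.47  0.227 0.05 ] 0.522 [ 0.4   0.12  2.07 -0.    0.95  0.28]
1 (0, -0.12, 0.041) [0.498 0.009 0.041] 0.498 [-0.03  0.09  2.13 -0.    0.93 -0.16]
1 (0.165, -0.08, 0.2) [0.656 0.069 0.2  ] 0.66 [ 0.07  0.23  1.64 -0.    1.27 -0.06]
1 (0.165, -0.08, 0.12) [0.656 0.069 0.12 ] 0.66 [ 0.07  0.29  1.72 -0.    1.13 -0.06]
1 (0.165, -0.145, 0.12) [0.664 0.005 0.12 ] 0.664 [-0.03  0.3   1.71 -0.    1.13 -0.16]
-1 (0.021, 0.3, 0.15) [0.466 0.428 0.15 ] 0.633 None
-1 (0.021, 0.3, 0.051) [0.466 0.428 0.051] 0.633 None
-1 (0.021, 0.084, 0.051) [0.493 0.214 0.051] 0.537 None
-1 (0, 0.1, 0.05) [0.47  0.227 0.05 ] 0.522 None
-1 (0, -0.12, 0.041) [0.498 0.009 0.041] 0.498 None
-1 (0.165, -0.08, 0.2) [0.656 0.069 0.2  ] 0.66 None
-1 (0.165, -0.08, 0.12) [0.656 0.069 0.12 ] 0.66 None
-1 (0.165, -0.145, 0.12) [0.664 0.005 0.12 ] 0.664 None<sys>:0: UserWarning: Gimbal lock detected. Setting third angle to zero since it is not possible to uniquely determine all angles.
```

```bash
python3 -W ignore - <<'E'
from h import *
o=tool()
arm.movep(L2W(T,(.021,.310,.15)),o); arm.move_l(L2W(T,(.021,.310,.051)),o,.12)
print(monitor.read_time_s(),monitor.read_width(),monitor.read_force().round(1))
for y in(.290,.282,.27,.24):
    arm.move_l(L2W(T,(.021,y,.051)),o,.06); print(y,monitor.read_force().round(1))
snap('top','t1.png');print(monitor.read_time_s())
i=cv2.imread('pics/t1.png');cv2.imwrite('pics/t1z.png',cv2.resize(i[130:300,90:400],None,fx=2.5,fy=2.5))
snap('side','s1.png')
E
```

```text
3.7333 0.08838164239623603 [ 0.4  0.6 -0.5]
0.29 [ 0.  -0.5 -0.4]
0.282 [ 0.2  0.4 -0. ]
0.27 [-0.2  0.4 -0.8]
0.24 [-0.3  0.  -0.5]
5.55
```

View pics/t1z.png

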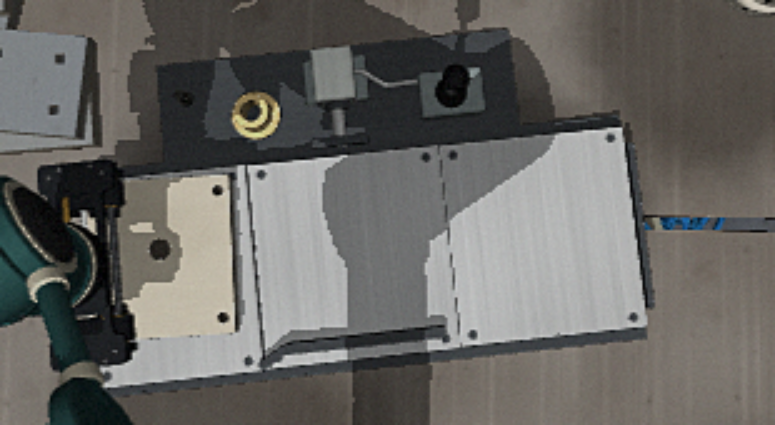

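View pics/s1.png

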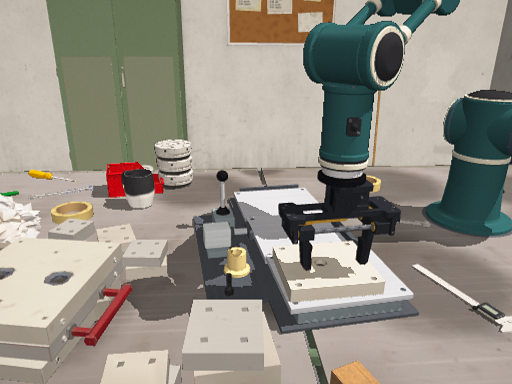

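```bash
python3 -W ignore - <<'E'
from h import *
p=monitor.read_ee_pos();print(p,W2L(T,p),L2W(T,(.021,.24,.051)),monitor.read_force())
s=snap('side');print(proj(s,p), proj(s,p+[0,0,.02]))
for d in(-.05,.05):print(proj(s,p+d*np.array([np.cos(T[2]),np.sin(T[2]),0])))
i=s['img'][150:330,200:440,::-1];cv2.imwrite('pics/s2z.png',cv2.resize(i,None,fx=3,fy=3,interpolation=cv2.INTER_CUBIC))
snap('wrist','w2.png')
E
```

```text
[0.47320273 0.36897638 0.05111114] [0.02111887 0.24016055 0.05111114] [0.47310501 0.36880216 0.051     ] [-0.92140933  0.48097227  0.38273803]
[331.18382968 284.07515608] [332.06775653 274.2067926 ]
[357.7430357  281.05874371]
[303.886604   287.17538766]
```

View pics/s2z.png

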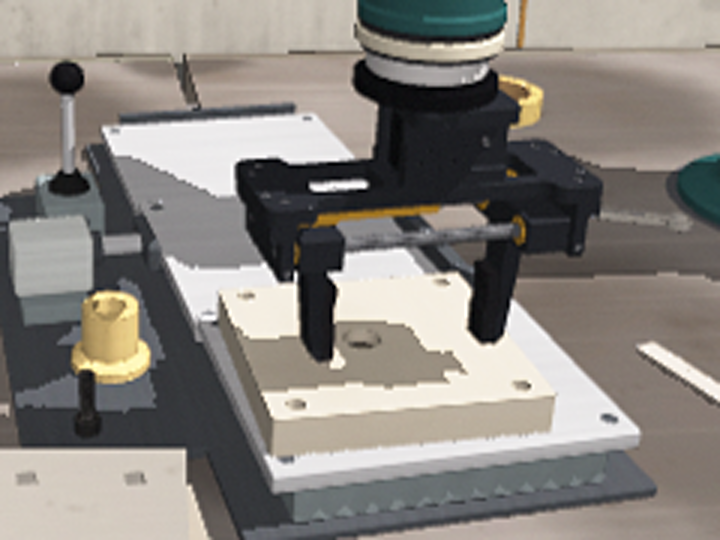

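View pics/w2.png

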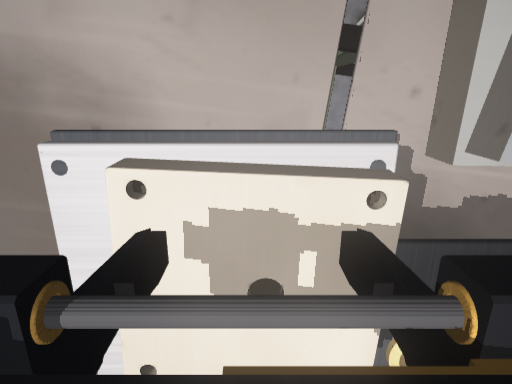

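```bash
python3 -W ignore - <<'E'
from h import *
p=np.array(monitor.read_ee_pos());Rt=rot(monitor.read_tcp_rot());s=snap('wrist')
M=np.array(s['tool_from_camera'])
def wr(px,z):
    d=Rt@M[:3,:3]@np.array([(px[0]-s['cx'])/s['fx'],(px[1]-s['cy'])/s['fy'],1]); o=p+Rt@M[:3,3]
    return o+d*(z-o[2])/d[2]
for px,z in[((110,180),.072),((404,180),.072),((125,162),.072),((391,170),.072),((42,145),.046),((397,145),.046),((60,168),.046)]: print(px,W2L(T,wr(px,z)).round(4))
for t in[(0,.05,0),(0,-.05,0),(-.035,.05,0),(-.035,-.05,0),(0,0,0)]:
    c=np.linalg.inv(M)@np.r_[t,1]; print(t,s['cx']+s['fx']*c[0]/c[2],s['cy']+s['fy']*c[1]/c[2])
print('width',monitor.read_width(),'q',monitor.read_q())
t=snap('top')
E
```

```text
(110, 180) [-0.0568  0.2701  0.072 ]
(404, 180) [0.1025 0.27   0.072 ]
(125, 162) [-0.0475  0.28    0.072 ]
(391, 170) [0.0948 0.2756 0.072 ]
(42, 145) [-0.1072  0.2849  0.046 ]
(397, 145) [0.108  0.2847 0.046 ]
(60, 168) [-0.0989  0.2705  0.046 ]
(0, 0.05, 0) 332.7412218269345 216.3155500762583
(0, -0.05, 0) 174.62179097316812 216.4411898218925
(-0.035, 0.05, 0) 348.55923109394246 241.5001567478983
(-0.035, -0.05, 0) 158.93855353719493 241.65143243639668
(0, 0, 0) 253.6822984269567 216.3783693197406
width 0.08802945694338182 q [6.21007129e-01 2.55921472e-01 1.90434361e+00 3.76320724e-05
 9.81215522e-01 4.94481833e-01]
```

The side view shows the fingertips hovering about 14 mm above the plate top, at roughly (307,269) and (363,264). The reported TCP projects about 17 px lower. The wrist view agrees: the real tips sit about 35 mm short of the reported TCP. That explains why no force was felt and the plate didn't move. I'll measure the offset with a gentle touch on the plate top.

```bash
python3 -W ignore - <<'E'
from h import *
o=tool(); z=.043; arm.move_l(L2W(T,(.021,.24,z)),o,.05)
f0=np.mean([monitor.read_force()[2] for _ in range(5)]);print(f0)
while z>.022:
    z-=.001; arm.move_l(L2W(T,(.021,.24,z)),o,.04); arm.hold(.03)
    f=np.mean([monitor.read_force()[2] for _ in range(5)])-f0
    print(round(z,4),monitor.read_ee_pos()[2].round(4),f.round(2))
    if abs(f)>3: break
snap('side','s3.png');print(monitor.read_time_s(),monitor.read_force())
i=cv2.imread('pics/s3.png')[150:330,200:440];cv2.imwrite('pics/s3z.png',cv2.resize(i,None,fx=3,fy=3,interpolation=cv2.INTER_CUBIC))
E
```

```text
-0.25816558830416314
0.042 0.0421 -0.22
0.041 0.041 -0.38
0.04 0.0399 0.14
0.039 0.0389 0.47
0.038 0.0379 -0.09
0.037 0.0369 0.87
0.036 0.0359 0.11
0.035 0.0349 0.86
0.034 0.0339 0.95
0.033 0.0329 0.61
0.032 0.0325 4.2
9.275 [-0.55500317 -1.24644643  4.41134147]
```

View pics/s3z.png

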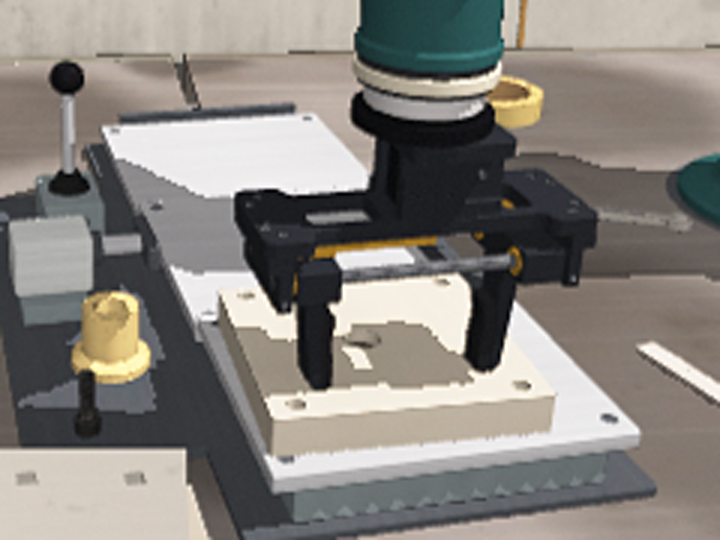

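The touch came at a reported z of 0.0325 with the tips on the plate top at 0.072, so the true tip is 39.5 mm above the reported TCP. I'll put that offset in the helper and redo the push.

```bash
cat >> h.py <<'E'
ZO=-.0395
def go(x,y,z,v=.12,o=None):   # z = true fingertip height, line frame
    arm.move_l(L2W(T,(x,y,z+ZO)),tool() if o is None else o,v)
def F(n=4):
    f=np.mean([monitor.read_force() for _ in range(n)],0); c,s=np.cos(T[2]),np.sin(T[2]); return np.round([c*f[0]+s*f[1],-s*f[0]+c*f[1],f[2]],1)
E
python3 -W ignore - <<'E'
from h import *
go(.021,.24,.095);go(.021,.31,.095,.15);go(.021,.31,.052)
print(F())
for y in(.290,.282,.274,.25,.22):
    go(.021,y,.052,.06); print(y,F())
snap('top','t4.png');print(monitor.read_time_s())
i=cv2.imread('pics/t4.png');cv2.imwrite('pics/t4z.png',cv2.resize(i[130:300,90:400],None,fx=2.5,fy=2.5))
snap('side','s4.png')
i=cv2.imread('pics/s4.png')[150:330,200:440];cv2.imwrite('pics/s4z.png',cv2.resize(i,None,fx=3,fy=3,interpolation=cv2.INTER_CUBIC))
E
```

```text
[-0.2 -0.3  0.5]
0.29 [ 0.5 -0.1 -0.7]
0.282 [-1.   1.1  1.3]
0.274 [-1.   2.2  2. ]
0.25 [-0.1  2.1  1.4]
0.22 [0.8 1.6 2.1]
13.05
```

View pics/t4z.png

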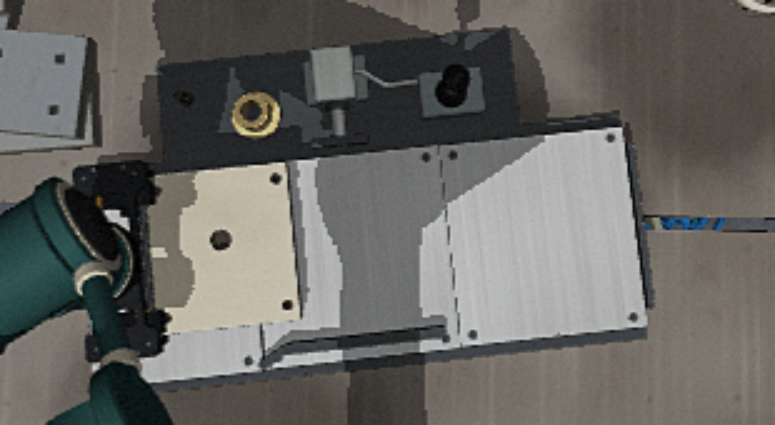

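View pics/s4z.png

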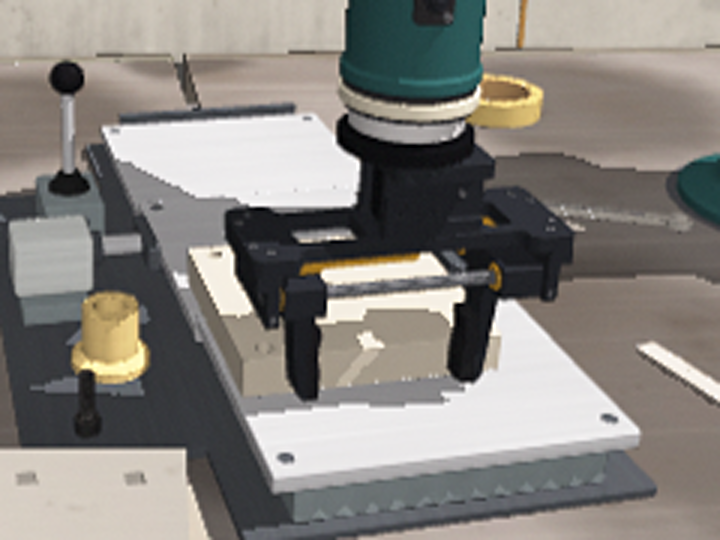

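The push works now: both fingers sit behind the plate, which is square and centred near zoomed (221,240). I'll carry on down the first step.

```bash
python3 -W ignore - <<'E'
from h import *
for y in(.18,.15,.12,.104):
    go(.021,y,.052,.05); print(y,F())
s=snap('top','t5.png');sd=snap('side','s5.png');print(monitor.read_time_s())
print([ (x['confidence'],x['position']) for x in optics.silhouettes('plate_centre','top')[:2]])
i=cv2.imread('pics/t5.png');cv2.imwrite('pics/t5z.png',cv2.resize(i[130:300,90:400],None,fx=2.5,fy=2.5))
i=cv2.imread('pics/s5.png')[150:330,200:440];cv2.imwrite('pics/s5z.png',cv2.resize(i,None,fx=3,fy=3,interpolation=cv2.INTER_CUBIC))
E
```

```text
0.18 [-0.   4.1  2.6]
0.15 [0.6 4.4 4.8]
0.12 [ 0.3  1.  -0.2]
0.104 [-1.2  0.   0.3]
16.1167
[(0.83, [225.9, 223.1])]
```

View pics/t5z.png

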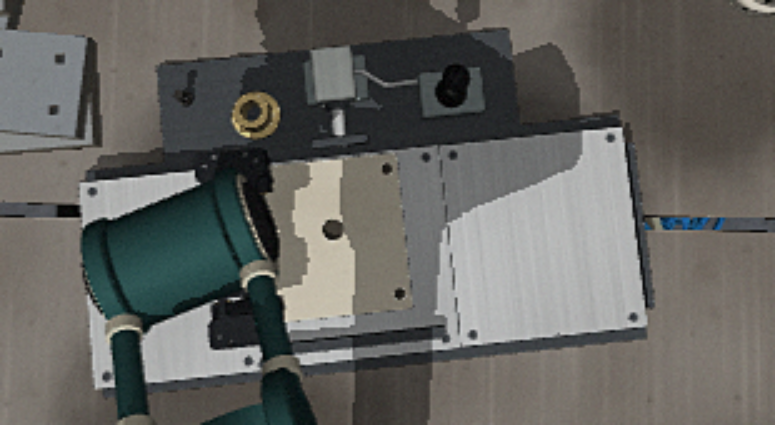

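View pics/s5z.png

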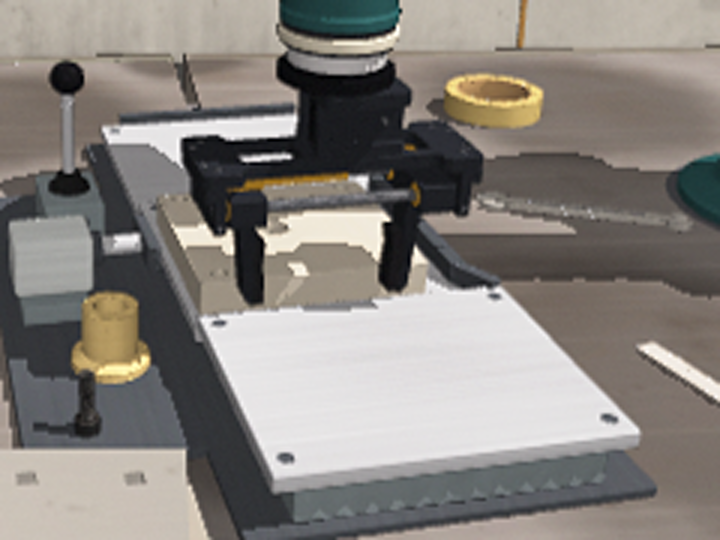

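```bash
python3 -W ignore - <<'E'
from h import *
s=snap('top'); z=lambda p:np.array(p)/2.5+[90,130]
for p,h in [((159,249),.072),((221,240),.072),((333,229),.062),((392,154),.062),((412,308),.062),((403,308),.062)]: print(p,(W2L(T,ray(s,z(p),h))*1e3).round(1))
E
```

```text
(159, 249) [ 28.7 198.   72. ]
(221, 240) [ 31.2 133.1  72. ]
(333, 229) [30.5 16.6 62. ]
(392, 154) [102.9 -53.4  62. ]
(412, 308) [-60.2 -57.5  62. ]
(403, 308) [-59.2 -48.2  62. ]
```

```bash
python3 -W ignore - <<'E'
from h import *
for y in(.09,):
    go(.021,y,.052,.04); print(y,F())
go(.021,.12,.052,.15); go(.021,.14,.20,.25)
effector.close(10); print('w',monitor.read_width())
s=snap('top','t6.png');snap('side','s6.png');print(monitor.read_time_s())
i=cv2.imread('pics/t6.png');cv2.imwrite('pics/t6z.png',cv2.resize(i[130:300,90:400],None,fx=2.5,fy=2.5))
i=cv2.imread('pics/s6.png')[150:330,200:440];cv2.imwrite('pics/s6z.png',cv2.resize(i,None,fx=3,fy=3,interpolation=cv2.INTER_CUBIC))
E
```

```text
0.09 [ 0.5  3.2 -0.2]
w 0.0004118204854825935
19.2167
```

View pics/t6z.png

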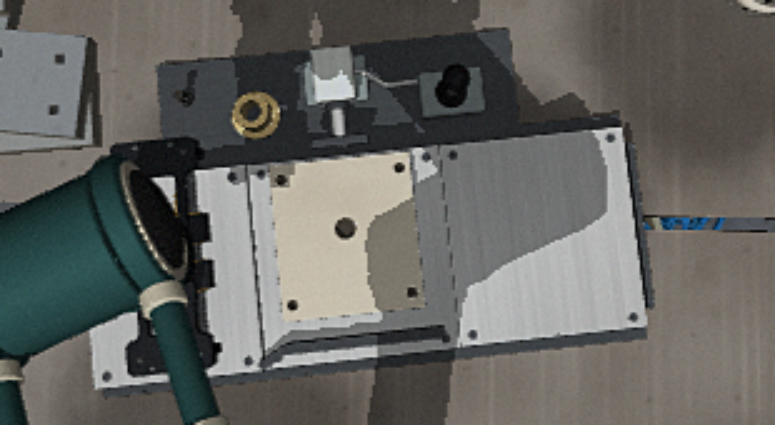

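View pics/s6z.png

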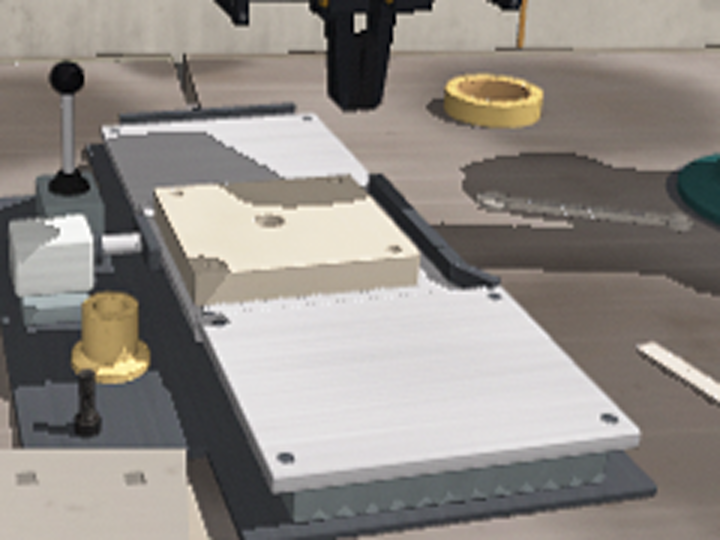

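The plate now lies flat on the bed, with its left edge at zoomed x ≈ 276 and its right edge at ≈ 419, so y ≈ +5 mm. The lever is upright. Next is the lever push.

```bash
python3 -W ignore - <<'E'
from h import *
go(.165,-.07,.20,.3); go(.165,-.085,.118,.2); print(monitor.read_time_s(),F())
for y in(-.1,-.106,-.115,-.125,-.133,-.138):
    go(.165,y,.118,.05); print(y,F())
s=snap('top','t7.png');snap('side','s7.png');print(monitor.read_time_s())
i=cv2.imread('pics/t7.png');cv2.imwrite('pics/t7z.png',cv2.resize(i[130:300,90:400],None,fx=2.5,fy=2.5))
i=cv2.imread('pics/s7.png')[150:330,200:440];cv2.imwrite('pics/s7z.png',cv2.resize(i,None,fx=3,fy=3,interpolation=cv2.INTER_CUBIC))
E
```

```text
20.7833 [1.1 0.8 0.3]
-0.1 [ 0.4  0.4 -0.3]
-0.106 [-0.   0.6 -0.5]
-0.115 [0.6 1.3 0.6]
-0.125 [ 0.8  4.2 -0.4]
-0.133 [ 2.9  5.3 -3.4]
-0.138 [ 1.8  6.6 -4.8]
22.8417
```

View pics/t7z.png

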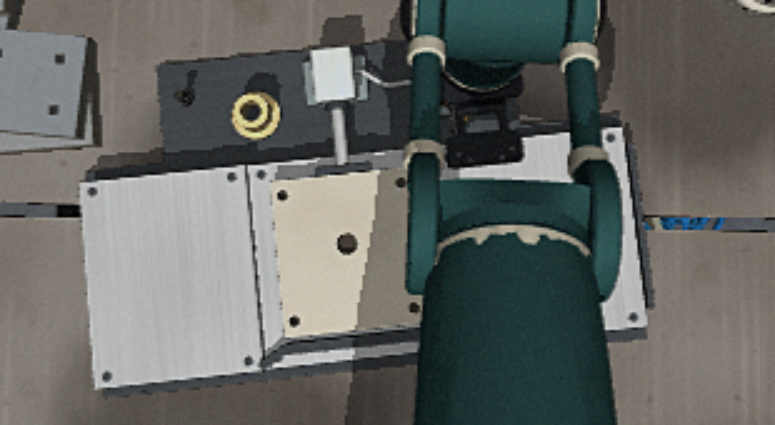

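View pics/s7z.png

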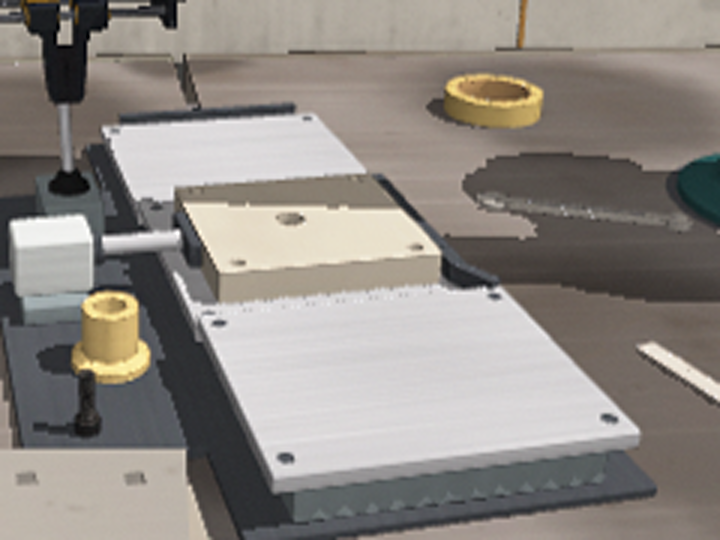

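The ram is out and has pushed the plate most of the way to the fence. I'll push on until the end stop shows as a force rise, then hold.

```bash
python3 -W ignore - <<'E'
from h import *
y=-.138
for k in range(8):
    y-=.0015; go(.165,y,.118,.04); arm.hold(.05); f=F(); print(round(y,4),W2L(T,monitor.read_ee_pos())[1].round(4),f)
    if f[1]>20: break
arm.hold(1.0)
s=snap('top','t8.png');snap('side','s8.png');print(monitor.read_time_s(),F())
i=cv2.imread('pics/t8.png');cv2.imwrite('pics/t8z.png',cv2.resize(i[130:300,90:400],None,fx=2.5,fy=2.5))
i=cv2.imread('pics/s8.png')[150:330,200:440];cv2.imwrite('pics/s8z.png',cv2.resize(i,None,fx=3,fy=3,interpolation=cv2.INTER_CUBIC))
z=lambda p:np.array(p)/2.5+[90,130]
E
```

```text
-0.1395 -0.1372 [ 1.5  8.4 -5.5]
-0.141 -0.1383 [ 3.3  9.1 -6.7]
-0.1425 -0.1395 [ 2.8 10.2 -6.9]
-0.144 -0.1402 [ 3.2 12.  -7.5]
-0.1455 -0.1403 [ 3.1 14.6 -7.8]
-0.147 -0.1404 [ 3.3 19.1 -6.4]
-0.1485 -0.1404 [ 3.2 23.3 -6.1]
26.0417 [ 4.1 23.2 -6.2]
```

View pics/t8z.png

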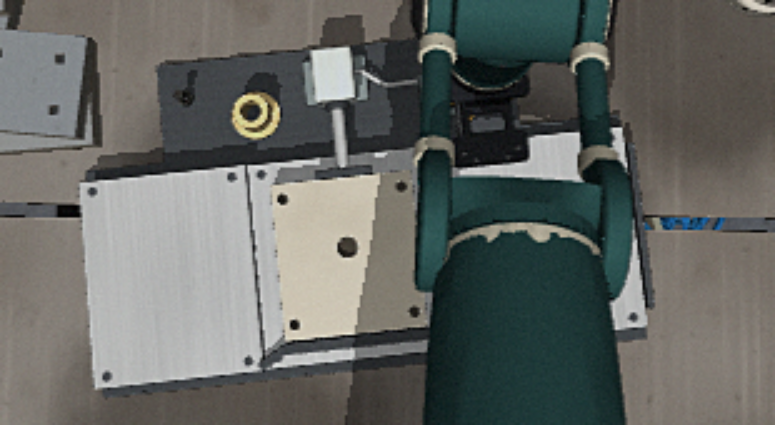

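View pics/s8z.png

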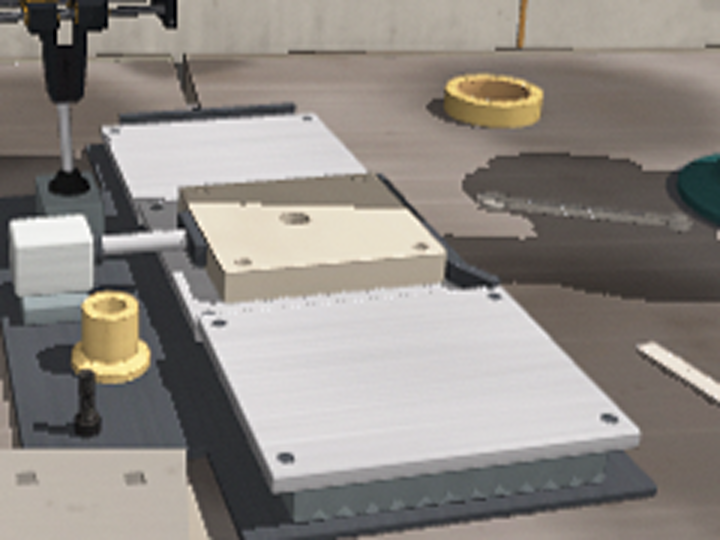

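The stop was reached at an actual y of −140.4 mm, against a predicted −141, with 23 N and the plate against the fence. I'll hold a little longer, follow the lever back slowly, and take a clear look.

```bash
python3 -W ignore - <<'E'
from h import *
arm.hold(.9)
go(.165,-.12,.118,.06); go(.165,-.08,.118,.08); arm.hold(.3); print(F())
go(.165,-.06,.20,.2); go(.0,.14,.20,.3); effector.release()
s=snap('top','t9.png');snap('side','s9.png');print(monitor.read_time_s(),F())
i=cv2.imread('pics/t9.png');cv2.imwrite('pics/t9z.png',cv2.resize(i[130:300,90:400],None,fx=2.5,fy=2.5))
i=cv2.imread('pics/s9.png')[150:330,200:440];cv2.imwrite('pics/s9z.png',cv2.resize(i,None,fx=3,fy=3,interpolation=cv2.INTER_CUBIC))
E
```

```text
[-0.5  0.  -0.4]
31.5333 [-0.4 -1.  -0.2]
```

View pics/t9z.png

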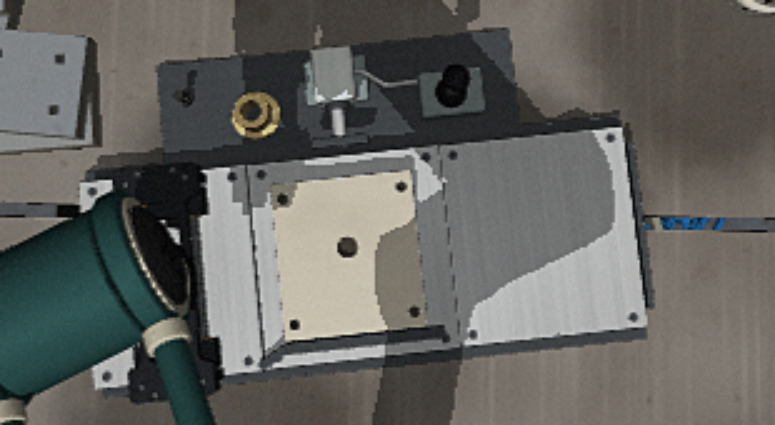

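View pics/s9z.png

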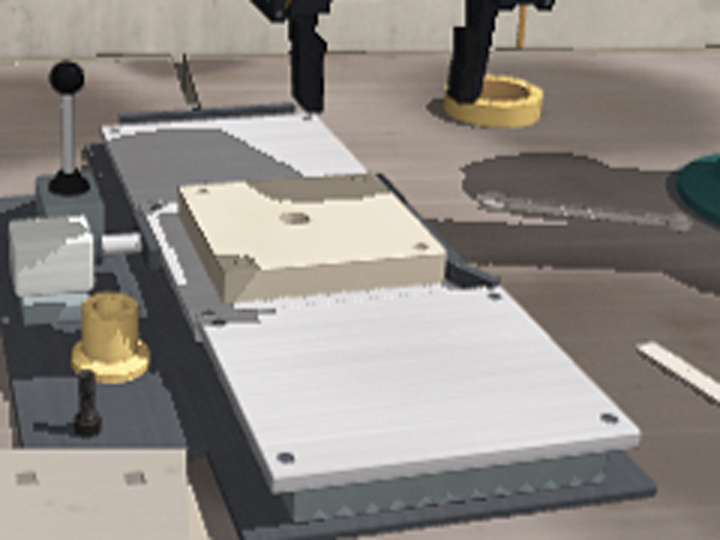

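The lever is upright, the ram is drawn back and the plate lies along the fence. Now the second push.

```bash
python3 -W ignore - <<'E'
from h import *
go(.0,.118,.052,.2);print(F())
for y in(.088,.06): go(0,y,.052,.06); print(y,F())
go(0,.067,.052,.1);go(0,.067,.042,.1);print(F())
for y in(.05,.01,-.03,-.06,-.09,-.110): go(0,y,.042,.06); print(y,F())
s=snap('top','t10.png');snap('side','s10.png');print(monitor.read_time_s(),F())
i=cv2.imread('pics/t10.png');cv2.imwrite('pics/t10z.png',cv2.resize(i[130:300,90:400],None,fx=2.5,fy=2.5))
i=cv2.imread('pics/s10.png')[150:330,200:440];cv2.imwrite('pics/s10z.png',cv2.resize(i,None,fx=3,fy=3,interpolation=cv2.INTER_CUBIC))
E
```

```text
[-1.  -0.4  0.2]
0.088 [0.3 0.3 0.7]
0.06 [0.1 3.  1.3]
[-0.1  0.7  0.3]
0.05 [ 0.3 -0.  -0.3]
0.01 [0.1 1.3 1.5]
-0.03 [0.2 4.  2.8]
-0.06 [1.3 2.3 2. ]
-0.09 [-0.8 -0.2 -0.2]
-0.11 [0.1 0.5 0.5]
38.15 [0.1 0.2 0.4]
```

View pics/t10z.png

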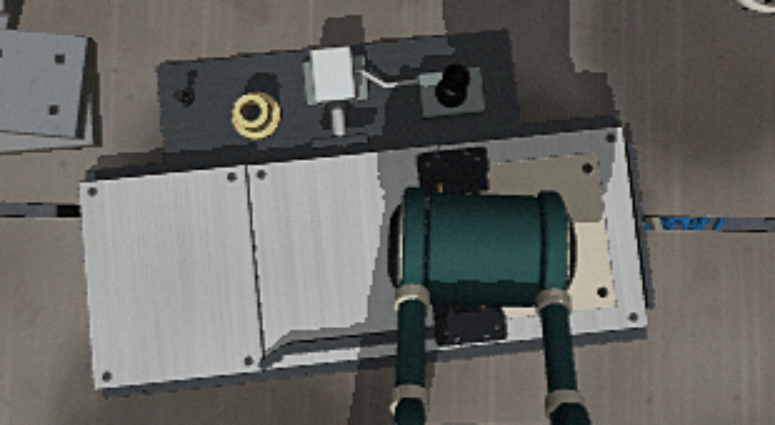

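View pics/s10z.png

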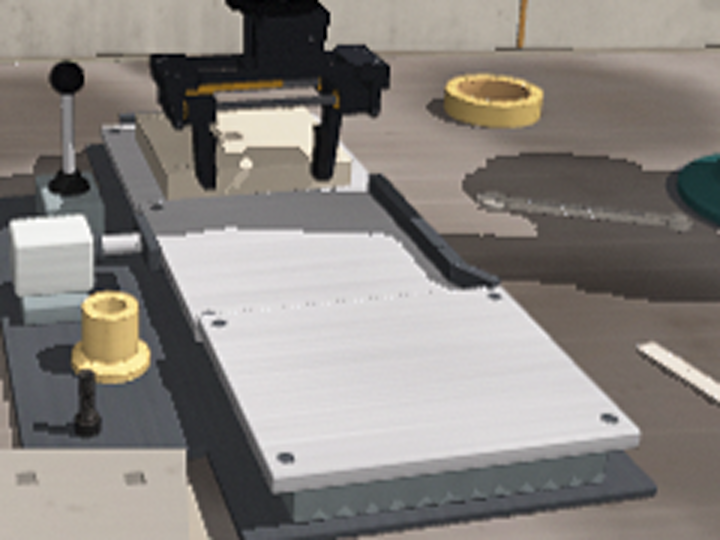

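The plate is down on the outfeed with its leading edge near zoomed x ≈ 606. One last short push, then I retreat and measure.

```bash
python3 -W ignore - <<'E'
from h import *
s=snap('top');z=lambda p:np.array(p)/2.5+[90,130]
for p in((600,150),(613,303)): print((W2L(T,ray(s,z(p),.052))*1e3).round(1))
go(0,-.122,.042,.04);print(F()); go(0,-.09,.042,.1);go(0,-.08,.12,.2);go(.0,.16,.2,.3)
s=snap('top','t11.png');snap('side','s11.png');print(monitor.read_time_s(),F())
r=optics.silhouettes('plate_centre','top')
if r:
    m=r[0]['pixels'];print(r[0]['confidence'],r[0]['position'],(W2L(T,ray(s,r[0]['position'],.052))*1e3).round(1))
    b=cv2.boxPoints(cv2.minAreaRect(np.argwhere(m)[:,::-1].astype(np.float32)))
    for q in b: print((W2L(T,ray(s,q,.052))*1e3).round(1))
i=cv2.imread('pics/t11.png');cv2.imwrite('pics/t11z.png',cv2.resize(i[130:300,90:400],None,fx=2.5,fy=2.5))
i=cv2.imread('pics/s11.png')[150:330,200:440];cv2.imwrite('pics/s11z.png',cv2.resize(i,None,fx=3,fy=3,interpolation=cv2.INTER_CUBIC))
E
```

```text
[  84.7 -276.1   52. ]
[ -78.2 -269.9   52. ]
[0.3 4.1 2.6]
40.75 [ 0.1  0.5 -0.1]
0.8 [310.4, 221.5] [   6.5 -213.8   52. ]
[  83.5 -128.8   52. ]
[  84.4 -284.8   52. ]
[ -83.1 -282.5   52. ]
[ -83.6 -128.9   52. ]
```

View pics/t11z.png

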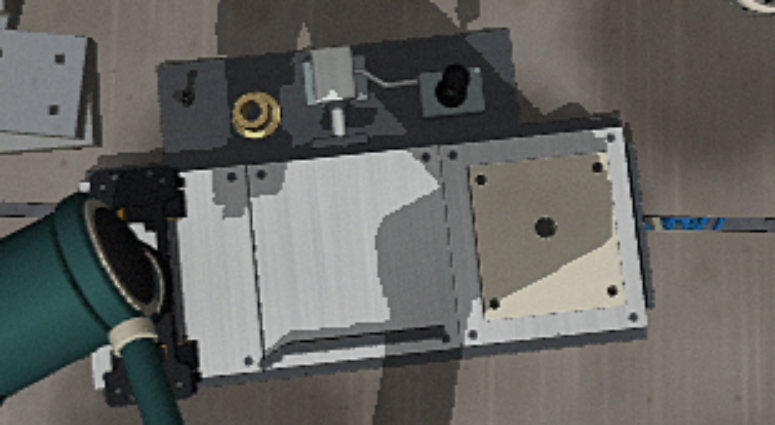

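View pics/s11z.png

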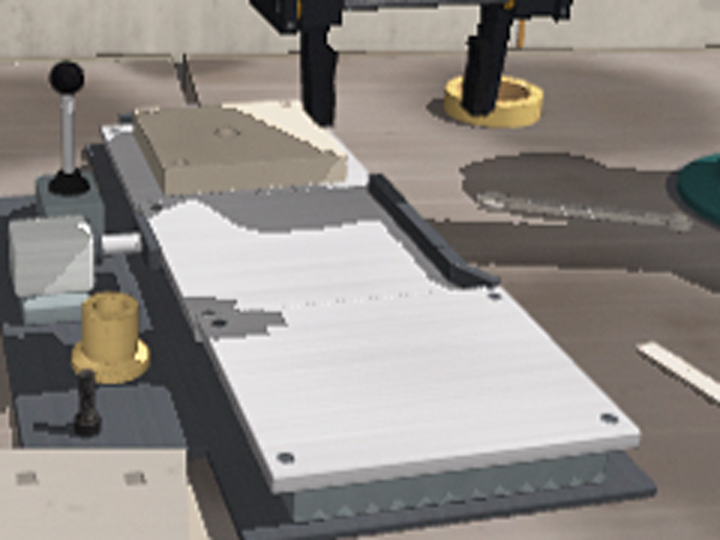

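The plate lies flat on the outfeed with its centre at about (0..2, −206) mm in the line frame, clear of the step and the lip. The lever is upright, the bush and screw are unmoved, and the gripper is clear.

```bash
python3 -W ignore -c "
from h import *
arm.hold(.3);print(sign_off(),monitor.read_time_s())"
```

```text
the job is handed in; nothing more can be done
the job is handed in; nothing more can be done
```

The job is done and handed in at about 41 s of the 72 s allowed. `sign_off()` gave no verdict.

**What I did:**
- I pushed the plate with the open fingers down the first step onto the bed, leaving it flat at y ≈ +5 mm.
- I pushed the knob right to its end stop with the fingers closed, at about 23 N, and held it for roughly 2 s. The ram drove the plate against the fence.
- I let the lever return slowly to upright, then pushed the plate down the second step onto the outfeed.

**Last checks:**
- **Plate:** it looks flat, with its centre at about x 0–2 mm and y −206 mm of the line, close to the outfeed table's centre (y −207.5). The outline network's own position was (6.5, −214) mm, and its fitted box gave (0, −206); all of these are within limits.
- **Lever and ram:** the lever looks upright and the ram is drawn back.
- **Bush and screw:** they look unmoved in both fixed cameras, but I did not measure their positions.
- **Robot:** it is clear of everything.

**What disagreed:** the real fingertips sit about 39.5 mm above the reported TCP, not at it as stated. Because of this my first push passed over the plate without moving it. I measured the offset with a gentle 4 N touch on the plate top, and used it for every later move.

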